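Start the firing of the test kiln

ROBOT

A 7-joint arm with a two-finger parallel gripper is mounted at the origin on the work surface. World frame = base frame: x ahead of the robot, y to its left, z up, the work surface at z = 0. Lengths are in m, angles in degrees, forces in N, time in s.
With the tool pointing down it reaches from about 0.425 to 0.875 m from the base axis. Payload 4.7 kg.
Tool frame: the origin (TCP) lies between the finger pads; the fingertips stand env.finger_overhang ahead of it and the grasp point (between the pads) lies 5 mm behind it (env.finger_overhang is the distance from the TCP to the fingertips, in m); z points along the fingers, y is the line along which they close (so a half turn about z gives the same grasp; the last joint's range is limited). The gripper opens to 87 mm and grips with 3 to 60 N. Pads are 19 mm wide; open, the fingers measure 117 mm over their backs; the gripper's body (75 mm by 190 mm) begins 51 mm behind the grasp point.
Start: joints at [-75.338, 18.392, -4.016, 83.108, 1.295, 78.541, -3.26], TCP at [0.156, 0.631, 0.237] pointing down, gripper open.
Joint ranges: [-163.93, 163.93], [-17.29, 119.83], [-79.2, 71.16], [3.27, 140.29], [-89.18, 269.18], [5.43, 117.66], [-154.24, 154.24]. Speed limits (degrees/s): [147.25, 147.25, 180, 180, 180, 180, 180].

INTERFACE

Orientations are given as [roll, pitch, yaw] about the fixed x, y, z axes, in that order (R = Rz(yaw) Ry(pitch) Rx(roll)).
In Python, from cell import telemetry, eyes, env, models gives the robot as it stands. The module is installed in compiled form; this text tells all that it offers.
- The arm moves only by the tool drive_tool, never from a script. Its arguments are lists of equal length, an entry for each row: "angular": the turn, a rotation vector about the tool's x, y, z in rad, a list of three; "delta_pos": the shift along the tool's x, y, z in cm, a list of three; "gripper": the finger opening in cm, from 0 to 8.7. A call has 1 to 20 rows; each row shifts and turns the commanded pose from where the row before left it, along the tool's axes as they then stand; what a row does not reach is not made up. A row lasts 1/10 s, in which the tool goes at most 50 mm and 8.59 degrees, less where a joint would pass 70% of its speed; a pose out of reach is approached as far as the arm can. A call with a gripper value outside its range is refused whole. The fingers move at their own pace and stop on an object; "squeeze" is the grip in N (left out, the last holds). Time passes only in rows, so rows that do not move let the fingers close. It gives the time, the measured TCP pose, the force, the opening and the grip force at its end, in the units of the state.
- telemetry.get_obs(): the state, without advancing time (a new reading comes with each control period).
- eyes.read_camera(name): name is "scene" or "top" or "wrist"; returns a dict with "pixels" (400x640x3 uint8, red, green, blue), "mtx" (3x3 intrinsics, pixels), "D" ([k1, k2, p1, p2, k3] as OpenCV has them; the pictures are not rectified), "origin" and "orientation" of the camera in the world. Camera axes: x right, y down, z forward; pixel columns grow to the right and rows downward; lengths in m; the calibration is good to about 2 mm. A picture is of the moment at which its call begins. There is no depth.
- env.sign_off(): hands the job in; it is judged then, once.
Trained networks look in a picture, given as the dict that the camera call returned (one of the last four; its "shot" number tells which), for a name from the list of things; names that differ only in an ending like _2 or _b are one class to them, and where a whole thing is asked for, a point or a joint stands for the part that bears it (a point fixed in the world has none). Each returns a list of dicts, best first, with "p" (0 to 1); they miss things now and then, are a little off and sometimes report something else, mostly with a low value. They report only what shows in the picture. A call takes as long as a camera call.
- models.search_frame(picture, target): "centre" ([column, row] in pixels, amid what is visible of it).
- models.cut_out(picture, target): "pixels" (400x640 bool, what is visible of it) and "centre" ([column, row] in pixels, amid what is visible of it).
The state is a dict: "time_s": time; "qpos": joint angles; "joint_velocities": joint speeds; "effort": joint torques, N m; "tool_pos": TCP position; "tool_rot": TCP orientation; "force": force on the tool from outside, world axes, zero at the start; "wrist_torque": the same for the moment, N m; "grip_width": finger opening in m; "grasp_force": force on a finger pad.
Only numpy, scipy, OpenCV 4.12 (cv2) and the standard library are available. Lean on these libraries where they do the work, as an engineer would, in place of code of your own. Each camera call takes 0.05 s, during which the arm holds its last target. There are 200 camera calls.

TASK

Start the test kiln with closed fingers, in this order: push the terracotta vent plug in the kiln's lid fully home, press the red rocker on the grey control desk over to on (push down its raised end, the one with the white bar), press the blue program key fully down so that it stays down, then press the green start button fully down and let it go. Only push and press: do not pull the plug up or pick up anything, leave the yellow and white keys unpressed, and leave the pots, jars and tools where they stand.

Things in the scene. Friction and masses are not known exactly. Their poses are not given: they have to be found in the camera images.
- kiln: small test kiln, fixed to the table: steel-jacketed box 260 x 260 mm, 210 mm high, with a cream firebrick lid (shut, does not open) whose flat top is at height 210 mm. Origin: centre of the underside, on the table. x, y along its sides, z up; its front, with a wooden handle standing 30 mm out, faces its -x. It stands left or right of the middle, and the control desk on the other side.
- plug_top (a point): centre of the top of the terracotta vent plug, a round head 48 mm across and 14 mm thick on a 34 mm shank, standing in a hole in the kiln's lid. Home, the head's underside lies on the lid, and this point is 14 mm above the lid, 224 mm above the table; before, it stands up to 25 mm higher. At kiln x = -40 mm, y = 50 mm. It slides straight down.
- plug (a joint): how far the vent plug has been pushed down, m: 0 to 0.008 at the start, 0.025 is fully home (a hard stop). It slides stiffly, with about 6 N of friction, and stays where it is left; pulled up it would read less than at the start.
- desk: grey control desk, fixed to the table: box 180 mm (x) x 320 mm (y) x 60 mm high, flat top 60 mm above the table. Origin: centre of the underside. Its near row (desk x = -40 mm) holds the rocker and the green button at y = -50 and +50 mm, either way round; its far row (x = +45 mm) holds the three program keys at y = -62, 0 and +62 mm in any order. All controls stand square to the desk.
- rocker_on (a point): middle of the upper face of the rocker's ON end (white bar), 25 mm from the pivot towards desk +x. The red paddle is 72 mm (along desk x) x 34 mm x 8 mm; its pivot runs along desk y, 84 mm above the table. Off, this end is raised and the point is 93 mm above the table; on, about 82 mm. The point moves with the paddle.
- rocker (a joint): rocker angle, rad: 0 to 0.04 at the start (off), 0.44 is fully on (a hard stop). It turns against a friction of 0.05 N m (2 N at the point rocker_on, up to 4 N nearer the pivot) and stays where it is left.
- key_blue_top (a point): centre of the top of the blue program key: square blue cap 32 x 32 mm in a black 44 mm frame on the desk. 80 mm above the table when up, 72 mm when fully down; the frame's top is at 68 mm.
- key_blue (a joint): how far the blue key is down, m: 0 up, 0.008 fully down (a hard stop). About 3 N moves it, and it stays down.
- key_yellow_top (a point): centre of the top of the yellow program key: square yellow cap 32 x 32 mm in a black 44 mm frame on the desk. Same size and heights as the blue one. Not to be pressed.
- key_yellow (a joint): how far the yellow key is down, m: as the blue key. Must stay up.
- key_white_top (a point): centre of the top of the white program key: square white cap 32 x 32 mm in a black 44 mm frame on the desk. Same size and heights as the blue one. Not to be pressed.
- key_white (a joint): how far the white key is down, m: as the blue key. Must stay up.
- start_top (a point): centre of the top of the green start button, a round cap 34 mm across in a black 50 mm collar 12 mm high on the desk; 82 mm above the table when up, 76 mm when fully down.
- start (a joint): how far the green button is down, m: 0 up, 0.006 fully down (a hard stop). A spring resists with 1.5 N at first and 5 N at the bottom, and brings it back up when let go.
- glaze_jar: loose small glaze jar with a white cap, 38 mm across, 55 mm high, standing on the desk's top near its +y end, at desk x about 50 mm, y about 128 mm. Origin: centre of its underside. Leave it.
- test_bowl: loose terracotta bowl, 70 mm across, 35 mm high, standing on the kiln's lid at about kiln x = 60 mm, y = -70 mm. Origin: centre of its underside. Leave it.
- purple_bowl: loose purple bowl, 90 mm across, 40 mm high, on the table's far side. Origin: centre of its underside. Leave it.
- mug: loose blue mug, 80 mm across, 90 mm high, on the table's far side. Origin: centre of its underside. Leave it.
- slip_bottle: loose white bottle with a yellow cap, 60 mm across, 160 mm high, on the right side of the table. Origin: centre of its underside. Leave it.
- spatula: loose spatula, steel blade and wooden handle, about 280 mm long, lying on the right side of the table. Origin: middle of its underside. Leave it.
- brush: loose flat brush with a wooden handle, about 200 mm long, lying on the left side of the table. Origin: middle of its underside. Leave it.

How it is judged:
By the outcome, as a careful person would: the job done as asked, in the order asked, and still so for the second after the job is handed in, with the robot touching nothing.
It also fails if it takes over 54 s, if anything falls off the work surface, if the arm or the gripper's body presses on something with over 40 N, if the wrist force passes 120 N, or if a joint passes its speed limit or range.

## Working session

There is one attempt and no reset: what is moved stays moved. The work goes in short steps, Python scripts to look and compute and a tool call to move; the robot and the scene stay as the last step left them, time stands still between calls to the robot, and variables do not carry over. Pictures are saved under pics/ and viewed, at most 10 in all, crops included, and the job is handed in when it is done.

Besides the shell and the picture viewer there is one more tool, called by a JSON object that holds its "name" and its "arguments". drive_tool: Moves the arm, as the interface text tells. Its arguments: {"type":"object","properties":{"angular":{"type":"array","items":{"type":"array","items":{"type":"number"}}},"delta_pos":{"type":"array","items":{"type":"array","items":{"type":"number"}}},"gripper":{"type":"array","items":{"type":"number"}},"squeeze":{"type":"number"}},"required":["angular","delta_pos","gripper"]}

```bash
mkdir -p pics; cat > h.py <<'E'
import numpy as np, cv2
from cell import telemetry, eyes, env, models
def ray(pic,uv):
    n=cv2.undistortPoints(np.array([[uv]],float),np.array(pic["mtx"]),np.array(pic["D"]))[0,0]
    return n
def R_of(pic):
    from scipy.spatial.transform import Rotation as R
    o=np.array(pic["orientation"],float)
    return o if o.shape==(3,3) else R.from_euler('xyz',o,degrees=True).as_matrix()
def at_z(pic,uv,z):
    n=ray(pic,uv); d=R_of(pic)@np.array([n[0],n[1],1.]); o=np.array(pic["origin"])
    return (o+d*(z-o[2])/d[2])
E
python3 - <<'E'
from h import *
print(env.finger_overhang, telemetry.get_obs())
H=dict(plug_top=.24,rocker_on=.093,key_blue_top=.08,key_yellow_top=.08,key_white_top=.08,start_top=.082,kiln=.2,desk=.06,glaze_jar=.1,test_bowl=.23)
for c in("top","scene"):
    p=eyes.read_camera(c); print(c,p["origin"],p["orientation"])
    cv2.imwrite(f"pics/{c}.png",p["pixels"][:,:,::-1])
    for k,z in H.items():
        r=models.search_frame(p,k)
        for d in r[:2]: print(k,round(d["p"],2),np.round(d["centre"]),at_z(p,d["centre"],z).round(3))
E
```

```text
0.014 {'time_s': 0.0, 'qpos': array([-75.33859181,  18.43870843,  -4.01368085,  83.17512815,
         1.29544949,  78.54033379,  -3.2602264 ]), 'joint_velocities': array([ 0.03633271, -0.07376678, -0.01694604, -0.05183286,  0.11591159,
        0.04520687,  0.02989346]), 'effort': array([-4.92460174e-06, -4.91273725e+01, -4.03602831e-01, -3.12526309e+01,
       -6.39149174e-02,  4.36471682e-02,  1.60568616e-04]), 'tool_pos': array([0.15558084, 0.63056396, 0.23546324]), 'tool_rot': array([-1.79891090e+02,  6.77966003e-03,  1.66146460e+02]), 'force': array([-0.05278555,  0.19550209,  0.95815669]), 'wrist_torque': array([-0.00476608, -0.02189745,  0.01223761]), 'grasp_force': 0.0, 'grip_width': 0.08713532933701258}
top [0.3571063  0.0073703  1.67168817] [-1.71487185e+02 -1.22089854e-02 -9.05278612e+01]
plug_top 0.61 [228. 254.] [0.411 0.253 0.24 ]
plug_top 0.57 [372. 145.] [ 0.72  -0.157  0.24 ]
rocker_on 0.53 [417. 232.] [ 0.48  -0.303  0.093]
key_blue_top 0.18 [370. 147.] [ 0.755 -0.166  0.08 ]
key_yellow_top 0.39 [416. 203.] [ 0.572 -0.306  0.08 ]
key_white_top 0.59 [388. 206.] [ 0.56
[... 403 characters left out ...]
373406 0.16924888 1.27795429] [-148.86185212   -0.17618721  104.21815416]
plug_top 0.56 [415. 162.] [0.413 0.263 0.24 ]
rocker_on 0.6 [244. 171.] [ 0.489 -0.309  0.093]
key_yellow_top 0.73 [474. 240.] [0.554 0.505 0.08 ]
key_yellow_top 0.67 [239. 194.] [ 0.574 -0.298  0.08 ]
key_white_top 0.4 [253. 190.] [ 0.549 -0.256  0.08 ]
start_top 0.62 [274. 176.] [ 0.475 -0.205  0.082]
kiln 0.57 [394. 188.] [0.499 0.214 0.2  ]
kiln 0.37 [275. 174.] [ 0.54  -0.166  0.2  ]
desk 0.92 [263. 191.] [ 0.533 -0.227  0.06 ]
glaze_jar 0.74 [286. 195.] [ 0.55  -0.135  0.1  ]
glaze_jar 0.5 [415. 162.] [0.301 0.273 0.1  ]
test_bowl 0.72 [375. 185.] [0.523 0.155 0.23 ]
test_bowl 0.63 [416. 163.] [0.41  0.265 0.23 ]
```

View pics/top.png

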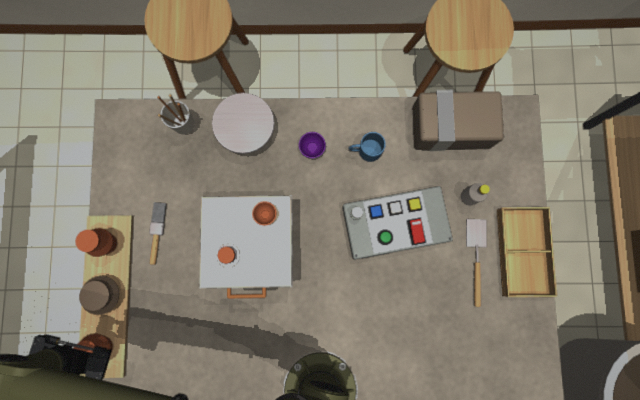

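View pics/scene.png

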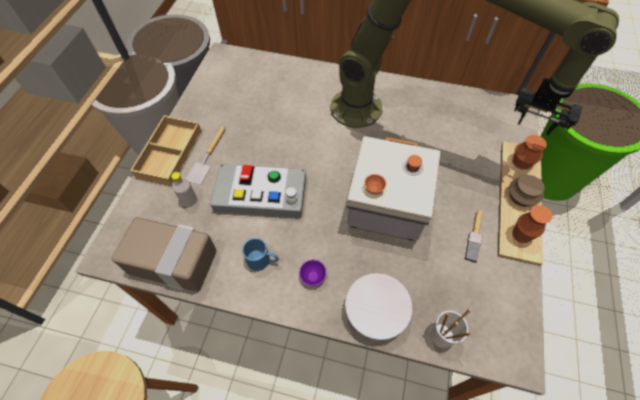

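The top view shows the kiln on the left with the plug at (227,255). The desk is on the right: blue (376,211), white (395,207), yellow (415,204), green (386,237), rocker (417,231) with its white bar at the far end. The scene view agrees. I'll move over the plug.

{"name": "drive_tool", "arguments": {"angular": [[0,0,0],[0,0,0],[0,0,0],[0,0,0],[0,0,0],[0,0,0],[0,0,0],[0,0,0],[0,0,0],[0,0,0],[0,0,0],[0,0,0],[0,0,0],[0,0,0]], "delta_pos": [[0,0,-4],[0,0,-4],[0,0,-3],[-3.4,-3,0],[-3.4,-3,0],[-3.4,-3,0],[-3.4,-3,0],[-3.4,-3,0],[-3.4,-3,0],[-3.4,-3,0],[-3.4,-3,0],[-3.4,-3,0],[-3,-3,0],[0,0,0]], "gripper": [0,0,0,0,0,0,0,0,0,0,0,0,0,0]}}

```text
time_s: 2.5
tool_pos: [0.4139, 0.2528, 0.3473]
tool_rot: [-180.0, 0.1, 165.5]
force: [-0.5, 0.8, 0.2]
grip_width: 0.0003
grasp_force: 0.0
```

```bash
python3 - <<'E'
from h import *
s=telemetry.get_obs(); print(s["tool_pos"],s["tool_rot"],s["grip_width"])
H=dict(plug_top=.24,rocker_on=.093,key_blue_top=.08,key_yellow_top=.08,key_white_top=.08,start_top=.082,glaze_jar=.115)
W={}
for c in("top","scene","wrist"):
    p=eyes.read_camera(c); print(c,p["origin"],p["orientation"])
    if c=="wrist": cv2.imwrite("pics/w1.png",p["pixels"][:,:,::-1])
    for k,z in H.items():
        if c=="wrist" and k!="plug_top": continue
        r=models.cut_out(p,k)
        for d in r[:2]:
            m=d["pixels"]; v,u=np.nonzero(m); 
            print(k,round(d["p"],2),np.round(d["centre"]),m.sum(),(u.min(),u.max(),v.min(),v.max()),at_z(p,d["centre"],z).round(3))
    if c=="top":
        hsv=cv2.cvtColor(p["pixels"],cv2.COLOR_RGB2HSV)
        roi=np.zeros((400,640),bool); roi[185:262,342:455]=1
        h,sa,v=[hsv[...,i].astype(int) for i in range(3)]
        for n,(a,b,z) in dict(blue=(100,130,.08),yellow=(22,35,.08),green=(50,85,.082)).items():
            m=roi&(h>=a)&(h<=b)&(sa>120)&(v>70); vv,uu=np.nonzero(m)
            print(n,m.sum(),uu.mean(),vv.mean(),at_z(p,(uu.mean(),vv.mean()),z).round(4))
        m=roi&((h<8)|(h>172))&(sa>140); vv,uu=np.nonzero(m); print("red",m.sum(),uu.mean(),vv.mean(),at_z(p,(uu.mean(),vv.mean()),.086).round(4))
        cv2.imwrite("pics/topdesk.png",cv2.resize(p["pixels"][180:265,340:460,::-1],None,fx=5,fy=5,interpolation=cv2.INTER_CUBIC))
E
```

```text
[0.41387934 0.25283999 0.34729625] [-1.79981390e+02  1.41337202e-01  1.65491658e+02] 0.0003078659217541237
top [0.3571063  0.0073703  1.67168817] [-1.71487185e+02 -1.22089854e-02 -9.05278612e+01]
rocker_on 0.58 [419. 229.] 272 (np.int64(410), np.int64(424), np.int64(219), np.int64(242)) [ 0.489 -0.312  0.093]
key_blue_top 0.43 [375. 212.] 110 (np.int64(370), np.int64(381), np.int64(206), np.int64(216)) [ 0.544 -0.179  0.08 ]
key_yellow_top 0.51 [474. 195.] 416 (np.int64(461), np.int64(488), np.int64(184), np.int64(204)) [ 0.597 -0.488  0.08 ]
key_yellow_top 0.39 [414. 202.] 104 (np.int64(409), np.int64(420), np.int64(199), np.int64(209)) [ 0.576 -0.302  0.08 ]
key_white_top 0.58 [391. 206.] 109 (np.int64(389), np.int64(400), np.int64(202), np.int64(212)) [ 0.563 -0.228  0.08 ]
start_top 0.6 [383. 234.] 103 (np.int64(379), np.int64(390), np.int64(231), np.int64(241)) [ 0.475 -0.199  0.082]
start_top 0.49 [476. 237.] 897 (np.int64(465), np.int64(485), np.int64(218), np.int64(306)) [ 0.465 -0.488  0.082]
glaze_jar 0.68 [357. 213.] 109 (np.int64(350), np.int64(361), np.int64(207), np.int
[... 829 characters left out ...]
.int64(200)) [ 0.541 -0.187  0.08 ]
key_blue_top 0.42 [375. 185.] 360 (np.int64(365), np.int64(387), np.int64(174), np.int64(193)) [0.423 0.153 0.08 ]
key_yellow_top 0.51 [238. 194.] 69 (np.int64(234), np.int64(242), np.int64(189), np.int64(197)) [ 0.577 -0.3    0.08 ]
key_white_top 0.4 [253. 194.] 84 (np.int64(251), np.int64(260), np.int64(190), np.int64(199)) [ 0.563 -0.253  0.08 ]
glaze_jar 0.7 [288. 194.] 165 (np.int64(286), np.int64(297), np.int64(188), np.int64(203)) [ 0.554 -0.126  0.115]
wrist [0.34505825 0.27461648 0.49558118] [1.65759436e+02 5.03952756e-02 7.61367458e+01]
plug_top 0.92 [319. 192.] 2463 (np.int64(291), np.int64(348), np.int64(168), np.int64(221)) [0.406 0.259 0.24 ]
```

View pics/w1.png

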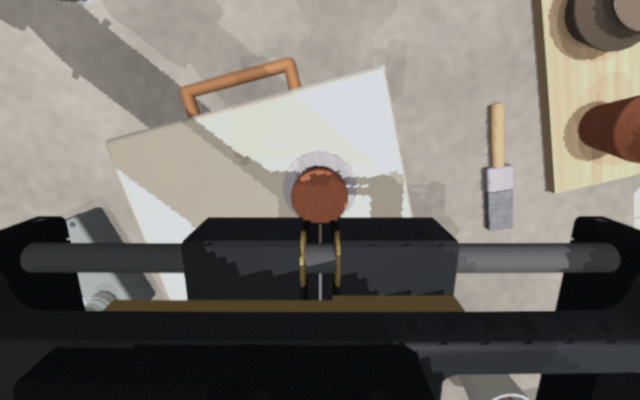

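{"name": "drive_tool", "arguments": {"angular": [[0,0,0],[0,0,0],[0,0,0],[0,0,0],[0,0,0],[0,0,0],[0,0,0],[0,0,0],[0,0,0]], "delta_pos": [[0.7,0.25,0],[0,0,4],[0,0,4],[0,0,0.5],[0,0,0.5],[0,0,0.5],[0,0,0.5],[0,0,0.5],[0,0,0]], "gripper": [0,0,0,0,0,0,0,0,0]}}

```text
time_s: 4.3
tool_pos: [0.4043, 0.2641, 0.2435]
tool_rot: [179.9, 0.1, 166.2]
force: [-1.0, -1.1, 1.2]
grip_width: 0.0003
grasp_force: 0.8
```

{"name": "drive_tool", "arguments": {"angular": [[0,0,0],[0,0,0],[0,0,0],[0,0,0],[0,0,0]], "delta_pos": [[0,0,0.3],[0,0,0.2],[0,0,0.2],[0,0,0.2],[0,0,0]], "gripper": [0,0,0,0,0]}}

```text
time_s: 4.8
tool_pos: [0.4046, 0.2643, 0.2382]
tool_rot: [179.8, 0.1, 166.1]
force: [-8.4, -5.2, 23.2]
grip_width: 0.0007
grasp_force: 11.6
```

{"name": "drive_tool", "arguments": {"angular": [[0,0,0],[0,0,0.144],[0,0,0.144],[0,0,0.144],[0,0,0.144],[0,0,0.144],[0,0,0.144],[0,0,0.144],[0,0,0.147]], "delta_pos": [[0,0,-2],[0,0,-4],[0,0,-4],[0,0,0],[0,0,0],[0,0,0],[0,0,0],[0,0,0],[0,0,0]], "gripper": [0,0,0,0,0,0,0,0,0]}}

```text
time_s: 5.7
tool_pos: [0.4044, 0.2638, 0.3335]
tool_rot: [179.9, -0.1, 99.6]
force: [-0.1, 0.2, 1.3]
grip_width: 0.0005
grasp_force: 0.0
```

{"name": "drive_tool", "arguments": {"angular": [[0,0,0],[0,0,0],[0,0,0],[0,0,0],[0,0,0],[0,0,0],[0,0,0],[0,0,0],[0,0,0],[0,0,0],[0,0,0],[0,0,0],[0,0,0],[0,0,0]], "delta_pos": [[-4,0,0],[-4.4,0,0],[-4.4,0,0],[-4.4,0,0],[-4.4,0,0],[-4.4,0,0],[-4.4,0,0],[-4.4,0,0],[-4.4,0,0],[-4.4,0,0],[-4.4,0,0],[-4,0,0],[-2,0,0],[0,0,0]], "gripper": [0,0,0,0,0,0,0,0,0,0,0,0,0,0]}}

```text
time_s: 7.1
tool_pos: [0.497, -0.2723, 0.3332]
tool_rot: [-180.0, 0.2, 99.6]
force: [-0.5, -0.2, 0.3]
grip_width: 0.0006
grasp_force: 0.0
```

```bash
python3 - <<'E'
from h import *
s=telemetry.get_obs(); print(s["tool_pos"],s["tool_rot"],s["qpos"].round())
H=dict(plug_top=.224,rocker_on=.093,key_blue_top=.08,key_yellow_top=.08,start_top=.082)
for c in("scene","wrist"):
    p=eyes.read_camera(c); print(c,p["origin"],p["orientation"])
    cv2.imwrite(f"pics/{c}2.png",p["pixels"][:,:,::-1])
    if c=="scene": cv2.imwrite("pics/plug2.png",cv2.resize(p["pixels"][130:220,340:450,::-1],None,fx=5,fy=5,interpolation=cv2.INTER_CUBIC)); continue
    for k,z in H.items():
        for d in models.cut_out(p,k)[:2]:
            m=d["pixels"]; v,u=np.nonzero(m)
            print(k,round(d["p"],2),np.round(d["centre"]),m.sum(),(int(u.min()),int(u.max()),int(v.min()),int(v.max())),at_z(p,d["centre"],z).round(3),at_z(p,(u.mean(),v.mean()),z).round(4))
E
```

```text
[ 0.49695187 -0.27225575  0.3332204 ] [-179.98281281    0.20958352   99.62279671] [-21.   8.  53.  88.  -6.  87.  42.]
scene [1.23373406 0.16924888 1.27795429] [-148.86185212   -0.17618721  104.21815416]
wrist [ 0.48591752 -0.20443629  0.48189733] [1.65617941e+02 4.34866205e-02 9.77302744e+00]
key_blue_top 0.83 [372. 105.] 699 (359, 385, 91, 117) [ 0.547 -0.184  0.08 ] [ 0.547  -0.1828  0.08  ]
key_blue_top 0.55 [369. 153.] 629 (356, 383, 142, 167) [ 0.556 -0.243  0.08 ] [ 0.557  -0.2442  0.08  ]
key_yellow_top 0.63 [366. 203.] 630 (355, 381, 188, 212) [ 0.566 -0.309  0.08 ] [ 0.5675 -0.3039  0.08  ]
start_top 0.76 [300. 115.] 568 (291, 316, 101, 128) [ 0.462 -0.211  0.082] [ 0.466  -0.2098  0.082 ]
```

View pics/wrist2.png

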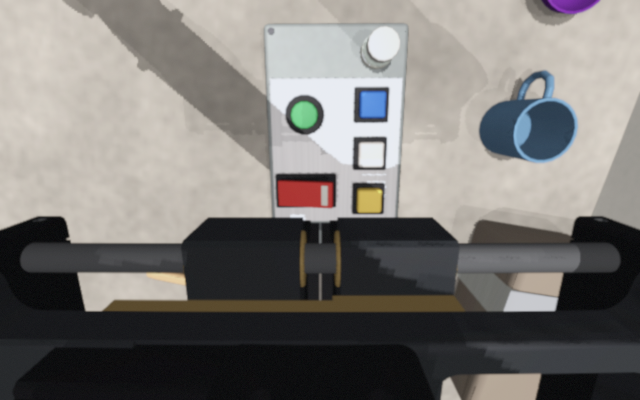

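View pics/plug2.png

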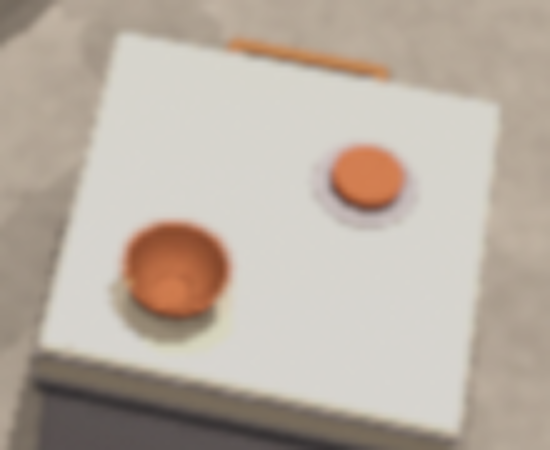

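The plug sits low on the lid, so it looks home. The wrist view shows the rocker at (306,193) with the white bar at (325,194), and it matches the fitted desk pose. Next is the rocker.

{"name": "drive_tool", "arguments": {"angular": [[0,0,0],[0,0,0],[0,0,0],[0,0,0],[0,0,0],[0,0,0],[0,0,0]], "delta_pos": [[-3.1,1.0,0],[0,0,4],[0,0,4],[0,0,4],[0,0,4],[0,0,4],[0,0,0]], "gripper": [0,0,0,0,0,0,0]}}

```text
time_s: 8.15
tool_pos: [0.5096, -0.2938, 0.1276]
tool_rot: [-179.5, -0.3, 100.0]
force: [0.1, 0.2, 0.6]
grip_width: 0.0005
grasp_force: 0.0
```

{"name": "drive_tool", "arguments": {"angular": [[0,0,0],[0,0,0],[0,0,0],[0,0,0],[0,0,0],[0,0,0],[0,0,0]], "delta_pos": [[-0.7,0.2,0.5],[0,0,0.6],[0,0,0.5],[0,0,0.5],[0,0,0.5],[0,0,0.4],[0,0,0]], "gripper": [0,0,0,0,0,0,0]}}

```text
time_s: 8.85
tool_pos: [0.5159, -0.3035, 0.1024]
tool_rot: [180.0, -0.0, 100.0]
force: [0.8, 0.1, 0.2]
grip_width: 0.0005
grasp_force: 0.2
```

{"name": "drive_tool", "arguments": {"angular": [[0,0,0],[0,0,0],[0,0,0],[0,0,0]], "delta_pos": [[0,0,0.2],[0,0,0.2],[0,0,0.2],[0,0,0]], "gripper": [0,0,0,0]}}

```text
time_s: 9.25
tool_pos: [0.5161, -0.3036, 0.0968]
tool_rot: [180.0, -0.0, 100.0]
force: [1.5, 1.3, 3.2]
grip_width: 0.0002
grasp_force: 2.0
```

{"name": "drive_tool", "arguments": {"angular": [[0,0,0],[0,0,0],[0,0,0],[0,0,0]], "delta_pos": [[0,0,0.2],[0,0,0.2],[0,0,0.1],[0,0,0]], "gripper": [0,0,0,0]}}

```text
time_s: 9.65
tool_pos: [0.5163, -0.3039, 0.096]
tool_rot: [179.9, -0.1, 100.0]
force: [-7.1, 7.7, 32.0]
grip_width: 0.0003
grasp_force: 14.9
```

{"name": "drive_tool", "arguments": {"angular": [[0,0,0],[0,0,0],[0,0,0],[0,0,0],[0,0,0],[0,0,0],[0,0,0],[0,0,0]], "delta_pos": [[0,0,-2.5],[0,0,-3],[2.5,1,0],[3,1.5,0],[3,1.5,0],[3,1.25,0],[0,0,0],[0,0,0]], "gripper": [0,0,0,0,0,0,0,0]}}

```text
time_s: 10.45
tool_pos: [0.547, -0.1809, 0.1459]
tool_rot: [-179.9, 0.0, 100.1]
force: [-0.5, -0.7, -0.1]
grip_width: 0.0006
grasp_force: 0.0
```

```bash
python3 - <<'E'
from h import *
s=telemetry.get_obs(); print(s["tool_pos"],s["tool_rot"])
p=eyes.read_camera("wrist"); cv2.imwrite("pics/w3.png",p["pixels"][:,:,::-1])
for k,z in dict(key_blue_top=.08,start_top=.082).items():
    for d in models.cut_out(p,k)[:2]: print(k,d["p"],d["centre"],at_z(p,d["centre"],z))
p=eyes.read_camera("top"); cv2.imwrite("pics/t3.png",cv2.resize(p["pixels"][180:265,340:460,::-1],None,fx=5,fy=5,interpolation=cv2.INTER_CUBIC))
E
```

```text
[ 0.5470353  -0.18086735  0.14590136] [-1.79909430e+02  5.27440643e-03  1.00071992e+02]
key_blue_top 0.64 [320.4, 205.1] [ 0.54654428 -0.17799831  0.08      ]
start_top 0.71 [193.6, 216.9] [ 0.45879577 -0.2019759   0.082     ]
```

View pics/w3.png

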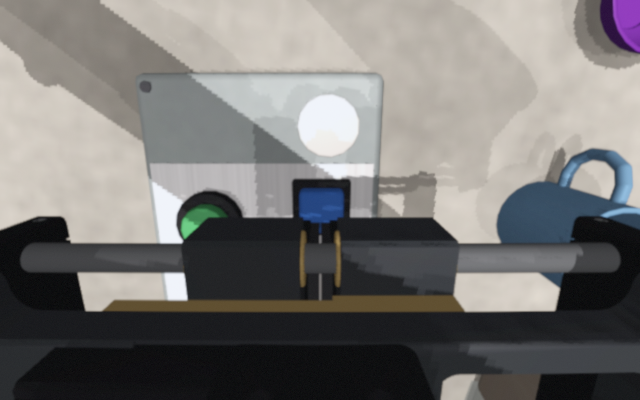

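View pics/t3.png

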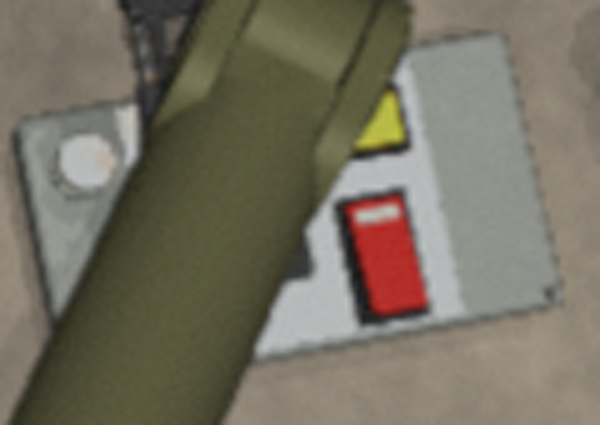

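The blue key (321,205) is centred on the finger line, and the rocker is pressed over. I'll press blue now.

{"name": "drive_tool", "arguments": {"angular": [[0,0,0],[0,0,0],[0,0,0],[0,0,0],[0,0,0],[0,0,0],[0,0,0],[0,0,0]], "delta_pos": [[0,0,2],[0,0,2],[0,0,0.5],[0,0,0.4],[0,0,0.4],[0,0,0.4],[0,0,0.3],[0,0,0]], "gripper": [0,0,0,0,0,0,0,0]}}

```text
time_s: 11.45
tool_pos: [0.5478, -0.1817, 0.0867]
tool_rot: [180.0, 0.0, 100.0]
force: [0.1, -0.4, 0.4]
grip_width: 0.0003
grasp_force: 0.2
```

{"name": "drive_tool", "arguments": {"angular": [[0,0,0],[0,0,0],[0,0,0]], "delta_pos": [[0,0,0.2],[0,0,0.2],[0,0,0]], "gripper": [0,0,0]}}

```text
time_s: 11.75
tool_pos: [0.548, -0.1817, 0.0859]
tool_rot: [179.9, -0.1, 100.0]
force: [-8.0, 1.7, 24.3]
grip_width: 0.0006
grasp_force: 12.0
```

{"name": "drive_tool", "arguments": {"angular": [[0,0,0],[0,0,0],[0,0,0],[0,0,0],[0,0,0],[0,0,0],[0,0,0]], "delta_pos": [[0,0,-2],[0,0,-2.5],[-0.4,-2.8,0],[-0.4,-2.8,0],[-0.4,-2.8,0],[0,0,0],[0,0,0]], "gripper": [0,0,0,0,0,0,0]}}

```text
time_s: 12.45
tool_pos: [0.4672, -0.2072, 0.1278]
tool_rot: [179.9, -0.1, 100.0]
force: [1.1, 0.6, 0.4]
grip_width: 0.0005
grasp_force: 0.0
```

{"name": "drive_tool", "arguments": {"angular": [[0,0,0],[0,0,0],[0,0,0],[0,0,0],[0,0,0],[0,0,0],[0,0,0],[0,0,0]], "delta_pos": [[0,0,1.5],[0,0,0.9],[0,0,0.4],[0,0,0.4],[0,0,0.3],[0,0,0.3],[0,0,0.2],[0,0,0]], "gripper": [0,0,0,0,0,0,0,0]}}

```text
time_s: 13.25
tool_pos: [0.4668, -0.2076, 0.09]
tool_rot: [-180.0, -0.2, 100.0]
force: [-9.3, 5.0, 25.7]
grip_width: 0.0006
grasp_force: 13.0
```

Green is at its hard stop. I'll let go, move back clear and check.

{"name": "drive_tool", "arguments": {"angular": [[0,0,0],[0,0,0],[0,0,0],[0,0,0],[0,0,0],[0,0,0],[0,0,0],[0,0,0],[0,0,0],[0,0,0],[0,0,0],[0,0,0]], "delta_pos": [[0,0,-1],[0,0,-3],[0,0,-4],[0,0,-4],[0,0,-4],[0,0,-4],[-4,0,0],[-4,0,0],[-4,0,0],[-4,0,0],[0,0,0],[0,0,0]], "gripper": [0,0,0,0,0,0,0,0,0,0,0,0]}}

```text
time_s: 14.45
tool_pos: [0.4939, -0.3667, 0.2869]
tool_rot: [-179.9, 0.0, 99.8]
force: [0.5, 0.6, 0.6]
grip_width: 0.0009
grasp_force: 0.0
```

```bash
python3 - <<'E'
from h import *
s=telemetry.get_obs(); print(s["tool_pos"],s["time_s"],s["force"])
p=eyes.read_camera("wrist"); q=eyes.read_camera("scene")
a=cv2.resize(p["pixels"][:220,120:520],(800,440)); b=cv2.resize(q["pixels"][140:230,200:450],(432,156),interpolation=cv2.INTER_CUBIC)
c=np.zeros((600,800,3),np.uint8); c[:440]=a; c[442:598,:432]=b
cv2.imwrite("pics/end.png",c[:,:,::-1])
E
```

```text
[ 0.49388418 -0.36673273  0.2868979 ] 14.45 [0.46782562 0.62429769 0.63866346]
```

View pics/end.png

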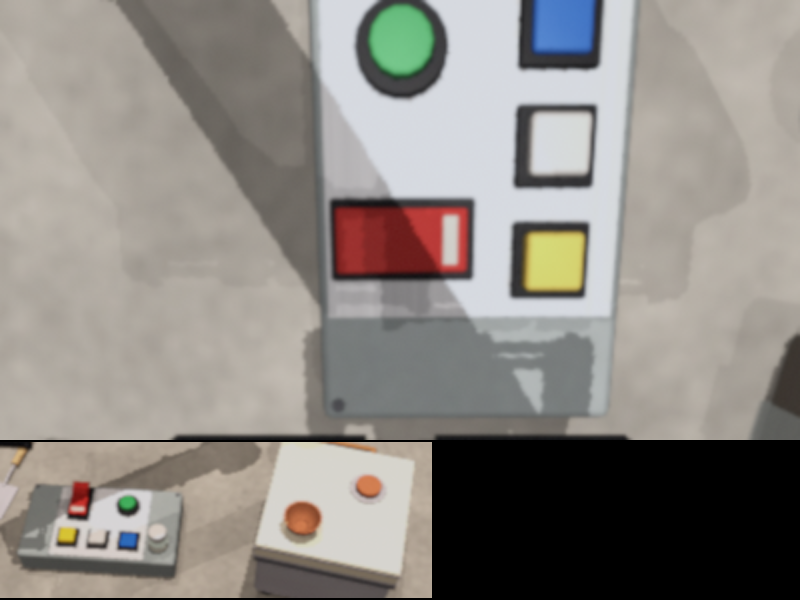

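In the last picture the rocker is over to on, white and yellow are up, green has come back up, and the plug, jar and bowl are as they should be. I'll hand in.

```bash
python3 -c "
from cell import env
print(env.sign_off())"
```

```text
the job is handed in; nothing more can be done
None
```

The job is handed in at about 14.5 s: plug, rocker, blue key and green button were pushed in that order, each to its hard stop at the expected height, and the yellow and white keys were left alone; the hand-in call gave no verdict.

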